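Prime a bayonet reagent cartridge

ROBOT

A 6-joint arm with a two-finger parallel gripper is mounted at the origin on the work surface. World frame = base frame: x ahead of the robot, y to its left, z up, the work surface at z = 0. Lengths are in mm, angles in rad, forces in N, time in s.
With the tool pointing down it reaches from about 300 to 775 mm from the base axis. Payload 14.6 kg.
Tool frame: the origin (TCP) lies at the very end of the fingers, on their centre line; the grasp point (between the pads) lies 19 mm behind it; z points along the fingers, y is the direction in which the jaws open and shut (so a half turn about z gives the same grasp; the last joint's range is limited). The gripper opens to 94 mm and grips with 3 to 60 N. Pads are 16 mm wide; open, the fingers measure 119 mm over their backs; the gripper's body (75 mm by 177 mm) begins 78 mm behind the grasp point.
Start: joints at [1.212, 0.3, 1.521, -0, 1.321, -0.067], TCP at [158.22, 526.741, 205.446] pointing down, gripper open.
Joint ranges: [-3.03, 3.03], [-0.79, 2.21], [0.23, 2.52], [-1.04, 4.18], [0, 3.07], [-2.55, 2.55]. Speed limits (rad/s): [2.22, 2.22, 2.57, 3.14, 3.14, 3.14].

INTERFACE

Orientations are given as [roll, pitch, yaw] about the fixed x, y, z axes, in that order (R = Rz(yaw) Ry(pitch) Rx(roll)).
In Python, from cell import manip gives the robot as it stands.
- The arm moves only by the shell command python3 -m inch 'ROWS' [FORCE]. ROWS is a JSON object of lists of equal length, an entry for each row: "grip": the opening, from -1 (shut) to 1 (fully open), so that 0 is half open; "travel": the shift along the world's x, y, z in cm, a list of three; "turn": the turn, a rotation vector about the world's x, y, z in degrees, a list of three. A call has 1 to 10 rows; each row is the pose to reach, as a shift and turn from the pose measured when the call began; what a row does not reach only later rows make up. A row lasts 1/8 s, in which the tool goes at most 62.5 mm and 10.7 degrees, less where a joint would pass 70% of its speed; a pose out of reach is approached as far as the arm can. A call with a gripper value outside its range is refused whole. The fingers move at their own pace and stop on an object; FORCE is the grip in N (left out, the last holds). Time passes only in rows, so rows that repeat a pose let the fingers close. It gives the time, the measured TCP pose, the force and the opening at its end, in the units of the state.
- manip.read_state(): the state, without advancing time (a new reading comes with each control period).
- manip.camera(name): name is "side" or "top"; returns (picture, depth): 420x560x3 uint8, red, green, blue; 420x560 float32, mm along the optical axis (not along the pixel's ray), 0 where there is no reading.
- manip.calibration(name): a dict with "fx", "fy", "cx", "cy" (pixels), "world_from_camera" (4x4, takes a point from camera to world coordinates). Camera axes: x right, y up, looking along -z (the intrinsics and any distortion apply to the point x, -y, -z); pixel columns grow to the right and rows downward; lengths in mm; the calibration is good to about 2 mm. A picture is of the moment at which its call begins. calibration takes no time and is no camera call.
- manip.sign_off(): hands the job in, once; it reports no verdict.
Trained networks look in the newest picture that a camera, given by its name, has taken for a name from the list of things; names that differ only in an ending like _2 or _b are one class to them, and where a whole thing is asked for, a point or a joint stands for the part that bears it (a point fixed in the world has none). Each returns a list of dicts, best first, with "p" (0 to 1); they miss things now and then, are a little off and sometimes report something else, mostly with a low value. They report only what shows in the picture. A call takes as long as a camera call. They do not tell look-alikes from the thing itself.
- manip.look_for(camera, label): "bbox" ([left, top, right, bottom] in pixels, round what is visible of it).
The state is a dict: "clock": time; "joints": joint angles; "qd": joint speeds; "effort": joint torques, N m; "eef_pos": TCP position; "eef_rot": TCP orientation; "wrist_force": force on the tool from outside, world axes, zero at the start; "moment": the same for the moment, N m; "finger_gap": finger opening in mm.
Only numpy, scipy, OpenCV 4.12 (cv2) and the standard library are available. Lean on these libraries where they do the work, as an engineer would, in place of code of your own. Each camera call takes 0.05 s, during which the arm holds its last target.

TASK

Slide the analyser's priming carriage out from under the hood until it is against its end stop, then take the cartridge with the flat wing grip from the stand, set its key bar into the port's slot, push it down against the spring and twist it clockwise (seen from above) a full quarter turn to the stop. The port springs back if let go, so finish while still gripping the cartridge, holding it pushed in and fully turned. Leave the round-knobbed cartridge in the stand and the other things on the bench where they are.

Things in the scene. Friction and masses are not known exactly. Their poses are not given: they have to be found in the camera images.
- carriage (a joint): slide of the priming carriage on its rail: 0 (under the hood) to 0.140 m (hard against the steel end stop), growing along the port's +y. Friction 5 N; it stays where it is left. Carriage: 70 x 70 mm grey block, top 46 mm above the bench. The fixed hood (100 mm wide, top 68 mm above the bench) covers all or part of the port until it is out; the analyser behind the hood is 175 mm tall
- tab_grip (a point): point to grip on the carriage's upright steel tab, 60 mm above the bench, on the robot's side of the carriage (85 mm along the port's -x). The tab is 24 mm long in x, 12 mm thick in y (the slide direction), from 23 to 79 mm above the bench; axes as the port. Moves with the carriage
- port (a point): bayonet port in the carriage's top, moving with it: centre of the mouth, flush with the top face, 46 mm above the bench; z up, x along the key slot, y along the slide to the end stop. Mouth: 33 mm square hole with a key slot 51 mm long (x), 14 mm wide (y), in a 6 mm plate. Below it a sprung rotor has a 12.5 mm wide slot, in line with the key slot at rest
- plunger (a joint): how far the rotor is pushed down: 0 (at rest; a key bar resting on it has its underside 14 mm below the port's mouth) to 0.010 m (bottom). Spring 4 N at 0, 9 N at the bottom. Beyond 0.006 the key bar is clear below the plate and can turn; 0.008 to 0.009 is a good depth
- rotor (a joint): turn of the rotor under the port, 0 (at rest) to 1.571 rad (stop, a quarter turn), clockwise seen from above is positive. A return spring (0.03 N m at 0, 0.12 N m at the stop) drives it back when it is let go; the cartridge's key bar has up to 0.1 rad of play in it, so the rotor lags the cartridge by that much
- cartridge_center (a point): the cartridge to fit, white, 90 mm tall, 44 mm in diameter, about 0.12 kg: its centre, on its axis 45 mm above its underside; z up. On top a flat wing grip 40 mm long (x), 16 mm thick (y), 34 mm tall. Hangs by its body in either nest of the grey stand (28 mm tall, nests 80 mm apart), its underside 2 mm above the bench
- cartridge: the same cartridge, origin at the centre of its underside. Heights above it: key bar 48 mm long (x, parallel to the wing), 10 mm wide (y), rounded underneath, 0 to 14 mm; neck 30 mm in diameter to 26 mm; body 44 mm in diameter to 56 mm; wing grip to 90 mm. It fits the port either way round
- spare_center (a point): the other cartridge in the stand, the same but with a round knob 28 mm in diameter in place of the wing; centre, 45 mm above its underside. Not to be used
- dropper_mid (a point): bystander: small amber dropper bottle, 36 mm in diameter, 75 mm tall; its centre
- beaker_mid (a point): bystander: glass beaker, 68 mm across, 85 mm tall; its centre
- dish_mid (a point): bystander: clear flat dish, 88 mm across, 16 mm tall; its centre
- reagent_mid (a point): bystander: white bottle, 60 mm in diameter, 150 mm tall; its centre
- jar_mid (a point): bystander: glass jar, 66 mm in diameter, 80 mm tall; its centre
Not all that is in view belongs to the job. Leave any blue or yellow look-alike of the cartridge alone.

How it is judged (in metres and radians):
On the way, in this order (a step that is already met when the one before it is completed fails the run):
1. the carriage is out against its end stop (value of joint carriage above 0.134 m), for 0.2 s.
2. the wing-grip cartridge stands with its key bar in the port's slot (value of joint carriage above 0.134 m and horizontal distance between cartridge and port below 0.005 m and z of cartridge in the frame of port below -0.011 m and angle between cartridge's own z axis and vertical below 0.12 rad), for 0.05 s.
At the end, for the whole second after the job is handed in: Carriage within 6 mm of its stop; cartridge upright (0.12 rad), within 5 mm of the port axis, underside 19 mm or more below the mouth, spring in by over 5 mm, rotor past 1.3 rad, key bar within 0.27 rad of square to the slot, at rest, gripped by the fingers (over 2 N) (all of step 2 and z of cartridge in the frame of port below -0.019 m and value of joint plunger above 0.005 m and value of joint rotor above 1.3 rad and angle between the x axis of cartridge and the y axis of port, either way round below 0.27 rad and contact force between the fingers and cartridge above 2 N and linear speed of cartridge below 0.02 m/s); the arm keeps its last pose, push and grip.
It fails at once if the round-knobbed cartridge is moved more than 30 mm (distance of spare_center from where it was at the start of the episode above 0.03 m).
It fails at once if a bottle, the jar, the beaker or the dish is moved more than 50 mm (distance of any of dropper_mid, beaker_mid, dish_mid, reagent_mid, jar_mid from where it was at the start of the episode above 0.05 m).
It also fails if it takes over 67 s, if anything falls off the work surface, if the arm or the gripper's body presses on something with over 40 N, if the wrist force passes 120 N, or if a joint passes its speed limit or range.

## Working session

There is one attempt and no reset: what is moved stays moved. The work goes in short steps, Python scripts to look and compute and a shell command to move; the robot and the scene stay as the last step left them, time stands still between calls to the robot, and variables do not carry over. Pictures are saved under pics/ and viewed, and the job is handed in when it is done.

```bash
ls; mkdir -p pics; cat > h.py <<'E'
import numpy as np, cv2
from cell import manip
def save(im,n): cv2.imwrite('pics/'+n,cv2.cvtColor(im,cv2.COLOR_RGB2BGR))
def pts(name,depth):
    c=manip.calibration(name); H,W=depth.shape
    u,v=np.meshgrid(np.arange(W),np.arange(H))
    z=depth; P=np.stack([(u-c['cx'])/c['fx']*z,-(v-c['cy'])/c['fy']*z,-z,np.ones_like(z)],-1)
    return (P@np.array(c['world_from_camera']).T)[...,:3]
E
python3 - <<'E'
from h import *
for n in('top','side'):
    im,d=manip.camera(n); save(im,n+'0.png'); np.save('d_'+n,pts(n,d)); np.save('im_'+n,im)
    print(n,manip.calibration(n))
    for l in('carriage','tab_grip','port','cartridge','spare_center','dropper_mid','beaker_mid','dish_mid','reagent_mid','jar_mid'):
        print(l,[( [int(x) for x in r['bbox']],round(r['p'],2)) for r in manip.look_for(n,l)][:4])
print(manip.read_state())
E
```

```text
pics
top {'fx': 379.42844655431793, 'fy': 379.42844655431793, 'cx': 280.929353413544, 'cy': 211.67389609546078, 'world_from_camera': array([[-7.77472413e-03,  9.88741906e-01, -1.49428902e-01,
         4.54478043e+02],
       [-9.99897476e-01, -5.88993599e-03,  1.30516952e-02,
         1.53251775e+02],
       [ 1.20246313e-02,  1.49515055e-01,  9.88686329e-01,
         9.98230347e+02],
       [ 0.00000000e+00,  0.00000000e+00,  0.00000000e+00,
         1.00000000e+00]])}
carriage [([368, 208, 391, 263], 0.71)]
tab_grip [([368, 213, 390, 262], 0.81)]
port [([371, 212, 391, 263], 0.89)]
cartridge [([230, 192, 247, 214], 0.74), ([291, 238, 308, 256], 0.71), ([243, 233, 261, 253], 0.69), ([262, 196, 277, 213], 0.67)]
spare_center [([212, 242, 229, 259], 0.84)]
dropper_mid [([249, 283, 267, 297], 0.57)]
beaker_mid [([255, 135, 283, 169], 0.64)]
dish_mid [([302, 139, 341, 170], 0.77)]
reagent_mid [([146, 260, 183, 285], 0.76)]
jar_mid [([151, 190, 183, 216], 0.76), ([369, 212, 394, 263], 0.65), ([252, 287, 267, 297], 0.58)]
side {'fx': 414.8534228192167, 'fy': 414.8534228192167, 'cx': 277.0
[... 970 characters left out ...]
 250, 172], 0.78)]
{'clock': 1.1, 'joints': array([ 1.21240989e+00,  2.99886840e-01,  1.52096408e+00,  1.01468072e-05,
        1.32068830e+00, -6.65787812e-02]), 'qd': array([-8.89563097e-05,  1.28663820e-03,  4.67085400e-04, -1.02411260e-03,
        8.67512693e-04,  4.46430191e-04]), 'effort': array([ 2.40231435e-03, -5.31670547e+01, -3.52917373e+01,  7.09424028e-02,
        2.13735632e-02,  1.27094034e-05]), 'eef_pos': array([158.21835072, 526.76055187, 205.46801296]), 'eef_rot': array([ 3.14153869e+00, -6.25478698e-06,  2.84978248e+00]), 'wrist_force': array([-0.57621892, -0.59022325, -0.44504284]), 'moment': array([ 0.04344906, -0.00750249, -0.03816934]), 'finger_gap': 94.34040391260288}
```

```bash
python3 - <<'E'
import cv2
for n in('top','side'):
    im=cv2.imread(f'pics/{n}0.png')
    c=im[120:310,140:420]if n=='top' else im[130:380,150:430]
    cv2.imwrite(f'pics/{n}0c.png',cv2.resize(c,None,fx=2.4 if n=='side' else 2.8,fy=2.4 if n=='side' else 2.8,interpolation=cv2.INTER_CUBIC))
E
```

```text
(no output)
```

View pics/top0c.png

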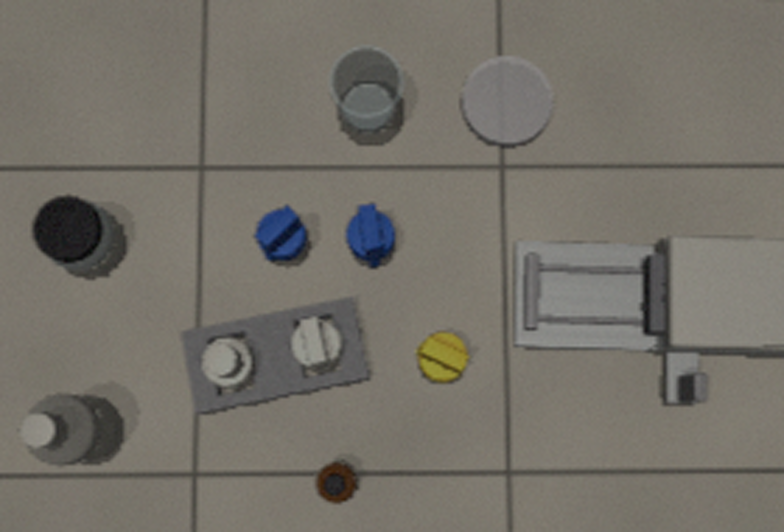

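View pics/side0c.png

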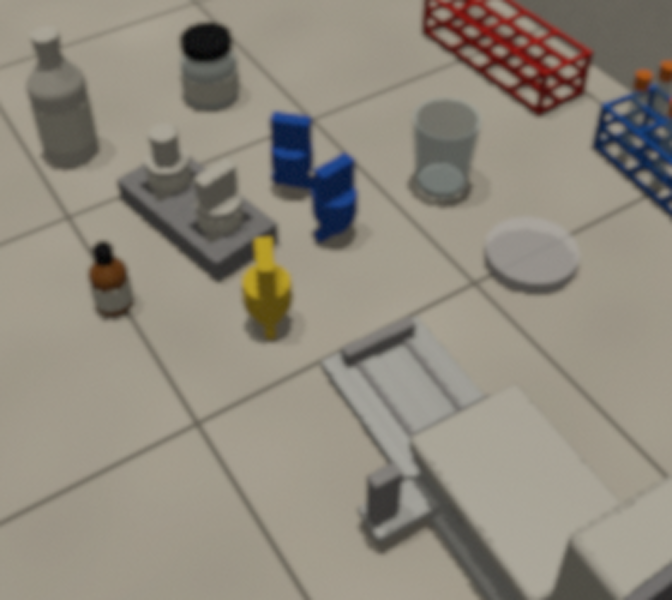

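View pics/side0.png

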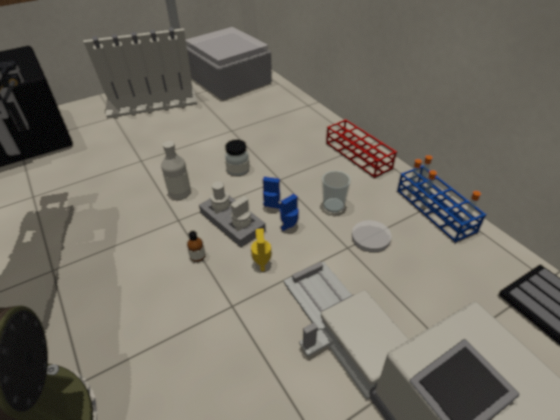

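```bash
python3 - <<'E'
import numpy as np,cv2
P=np.load('d_top.npy'); S=np.load('d_side.npy')
def reg(P,x0,x1,y0,y1,z0,z1,roi=None):
    Q=P.reshape(-1,3); m=(Q[:,0]>x0)&(Q[:,0]<x1)&(Q[:,1]>y0)&(Q[:,1]<y1)&(Q[:,2]>z0)&(Q[:,2]<z1)
    return Q[m]
np.set_printoptions(precision=1,suppress=True)
for uv in [(385,258),(389,258),(253,242),(221,249),(298,247),(240,204),(272,204),(390,225),(330,225),(372,225)]:
    print(uv,P[uv[1],uv[0]])
# tab top
for nm,A in(('top',P),('side',S)):
    t=P[258,386]
    q=reg(A,t[0]-50,t[0]+40,t[1]-50,t[1]+50,70,85); print(nm,'tab',len(q),q.min(0),q.max(0),q.mean(0)) if len(q) else 0
    q=reg(A,t[0]-10,t[0]+200,t[1]-150,t[1]+60,63,72); 
    if len(q): print('hood',len(q),q.min(0),q.max(0),cv2.minAreaRect(q[:,:2].astype(np.float32)))
    w=P[242,253]
    q=reg(A,w[0]-40,w[0]+40,w[1]-40,w[1]+40,84,98)
    if len(q): print('wing',len(q),q.mean(0),cv2.minAreaRect(q[:,:2].astype(np.float32)))
    q=reg(A,w[0]-80,w[0]+80,w[1]-60,w[1]+140,22,32)
    if len(q): print('stand',len(q),q.mean(0),cv2.minAreaRect(q[:,:2].astype(np.float32)))
    w=P[249,221]
    q=reg(A,w[0]-40,w[0]+40,w[1]-40,w[1]+40,84,98)
    if len(q): print('knob',len(q),q.mean(0),cv2.minAreaRect(q[:,:2].astype(np.float32)))
for c in range(325,420,4): print(c,P[225,c],P[258,c])
E
```

```text
(385, 258) [ 479.3 -114.    62.3]
(389, 258) [ 478.7 -118.6   79.9]
(253, 242) [518.7 208.5  92.2]
(221, 249) [502.8 284.8  89.3]
(298, 247) [506.3 101.   88.3]
(240, 204) [613.4 241.6  77.1]
(272, 204) [610.5 162.8  91.3]
(390, 225) [ 560.  -128.6   68.6]
(330, 225) [565.4  14.6  30. ]
(372, 225) [562.6 -88.9  49. ]
top tab 55 [ 469.1 -145.6   70.1] [ 515.3 -113.4   81.3] [ 480.6 -119.4   77.4]
hood 2389 [ 469.4 -250.4   63.1] [678.4 -98.1  72. ] ((574.1100463867188, -181.92684936523438), (156.82632446289062, 193.93490600585938), 18.172056198120117)
wing 110 [520.7 213.   91.5] ((520.6503295898438, 213.0730438232422), (39.247894287109375, 15.863980293273926), 13.373862266540527)
stand 1250 [512.9 251.7  27.5] ((513.2111206054688, 252.92898559570312), (76.30973815917969, 160.54269409179688), 11.204425811767578)
knob 106 [505.2 291.1  91.2] ((505.0826416015625, 290.8501892089844), (25.692678451538086, 23.866308212280273), 88.58528137207031)
side tab 128 [ 470.7 -128.6   70.1] [ 494.2 -116.2   82.6] [ 481.4 -123.3   77.7]
hood 4035 [ 471.  -263.7   63. ] [ 617.1 -100.6   72. ] ((562.14
[... 914 characters left out ...]
.4 -68.6   0.6]
365 [567.  -80.3  10.6] [481.4 -79.8  -2.4]
369 [565.9 -88.6  19.7] [481.2 -89.3   1.8]
373 [563.  -92.5  44.8] [ 481.2 -100.7   -1.8]
377 [ 561.8 -100.1   54.6] [ 480.5 -105.3   20.5]
381 [ 560.4 -106.7   67.1] [ 480.3 -114.3   25.2]
385 [ 559.9 -115.7   70.2] [ 479.3 -114.    62.3]
389 [ 560.1 -126.1   68.4] [ 478.7 -118.6   79.9]
393 [ 560.  -136.    68.7] [ 480.8 -153.4   -1.8]
397 [ 559.7 -145.2   70.9] [ 480.6 -163.     1.2]
401 [ 560.2 -157.    65.3] [ 480.6 -173.6    0.7]
405 [ 560.1 -166.8   65.9] [ 480.5 -183.6    2.3]
409 [ 559.6 -175.4   69.7] [ 480.5 -195.1   -0.4]
413 [ 559.7 -185.7   68.6] [ 480.4 -206.2   -1.9]
417 [ 559.6 -195.6   68.7] [ 480.3 -215.7    0.9]
```

```bash
python3 - <<'E'
import numpy as np,cv2
P=np.load('d_top.npy'); S=np.load('d_side.npy')
np.set_printoptions(precision=1,suppress=True)
for A in(P,S):
    q=A.reshape(-1,3); 
    m=(q[:,2]>110)&(q[:,2]<190)&(q[:,0]>430)&(q[:,0]<760)&(q[:,1]<-80)&(q[:,1]>-500); 
    if m.sum(): print('an',q[m].min(0),q[m].max(0))
    # hood near edge: for y bins min x with z 62..74
    m=(q[:,2]>61)&(q[:,2]<76)&(q[:,0]>500)&(q[:,0]<640)&(q[:,1]<-104)&(q[:,1]>-240);h=q[m]
    for y in range(-240,-100,15):
        k=h[abs(h[:,1]-y)<7.5]
        if len(k): print(y,k[:,0].min(),k[:,0].max(),len(k))
    # rail plate
    m=(q[:,2]>6)&(q[:,2]<18)&(q[:,0]>480)&(q[:,0]<640)&(q[:,1]<45)&(q[:,1]>-85);h=q[m]
    for y in range(-80,45,10):
        k=h[abs(h[:,1]-y)<5]
        if len(k): print('rail',y,k[:,0].min(),k[:,0].max(),len(k))
    m=(q[:,2]>24)&(q[:,2]<40)&(q[:,0]>480)&(q[:,0]<640)&(q[:,1]<45)&(q[:,1]>-85)
    print('stop',cv2.minAreaRect(q[m][:,:2].astype(np.float32)))
E
```

```text
an [ 513.  -429.3  110.1] [ 698.7 -242.8  177.4]
-240 510.06341736529737 607.4227449890709 118
-225 510.1823551113689 610.2693802379869 242
-210 512.4676311625431 610.4918516665919 238
-195 512.512596055504 610.5436200146662 238
-180 512.7926241542071 610.6501209832896 243
-165 512.9459593369465 610.473975603601 244
-150 512.8903612671255 613.6687759374785 236
-135 515.5748563088105 613.381991333173 239
-120 515.521128244952 613.6059946766951 244
-105 515.7263823677273 613.7096797968238 140
rail -80 517.0285436723047 615.1651667103295 145
rail -70 517.0664031298796 615.3539595351976 142
rail -60 517.0904323738802 614.9054410542251 138
rail -50 517.2884220184401 615.3120966376366 144
rail -40 517.3683203809361 615.5258990603228 147
rail -30 517.4681656504017 618.0905934677198 137
rail -20 519.9859993373698 618.1970072033157 145
rail -10 520.1479239833101 618.0720601090894 145
rail 0 520.2047702190359 618.2707282645085 144
rail 10 520.1629215199179 618.1728027083329 70
rail 20 520.3695282110535 618.3751880477669 83
rail 30 520.439504923688 618.4172769482326 84
rail 40 616.2499501271825
[... 647 characters left out ...]
540.1743013326392 52
rail -70 519.8329185408974 617.8373285124826 180
rail -60 520.5253379858146 619.9156496789403 223
rail -50 520.5855036314588 620.2928712938359 216
rail -40 521.0352035191255 620.781908678301 212
rail -30 521.220403452753 621.518788577012 201
rail -20 521.0372045122047 621.5449827242533 207
rail -10 522.7823795439475 622.8577073694245 200
rail 0 522.169414812378 621.9576628819433 196
rail 10 522.6474993380539 622.571949140779 145
rail 20 523.1466851908573 623.0120622878709 46
rail 30 523.6078601584833 620.6600891057861 22
rail 40 607.0495108417512 607.0495108417512 1
stop ((572.2864379882812, 13.581489562988281), (13.285589218139648, 70.02723693847656), 89.83987426757812)
```

View pics/top0.png

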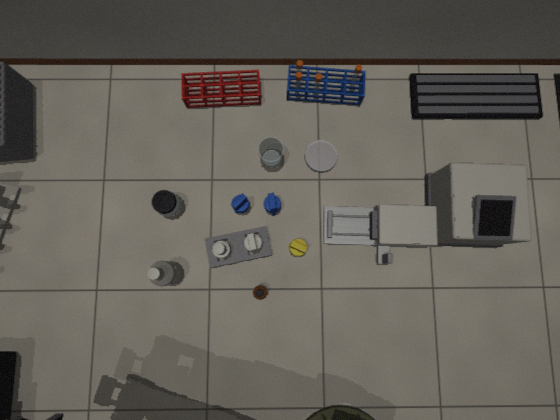

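```bash
python3 -m inch '{"grip":[-0.2,-0.2,-0.2,-0.2,-0.2,-0.2,-0.2,-0.2,-0.2,-0.2],"travel":[[3,-6,0],[6,-12,0],[9,-18,0],[12,-24,0],[15,-30,0],[18,-36,0],[21,-42,0],[24,-48,0],[27,-54,0],[30,-60,0]],"turn":[[0,0,2],[0,0,4],[0,0,6],[0,0,8],[0,0,10],[0,0,12],[0,0,14],[0,0,14.7],[0,0,14.7],[0,0,14.7]]}' 30
```

```text
clock: 2.35
eef_pos: [438.4, -34.5, 205.8]
eef_rot: [-3.142, 0.001, 3.106]
wrist_force: [0.5, 0.4, 0.1]
finger_gap: 37.6
```

```bash
python3 -m inch '{"grip":[-0.2,-0.2,-0.2,-0.2,-0.2],"travel":[[2.5,-5,-1],[4.4,-8.8,-3],[4.4,-8.8,-6],[4.4,-8.8,-8],[4.4,-8.8,-8]],"turn":[[0,0,0],[0,0,0],[0,0,0],[0,0,0],[0,0,0]]}' 30; python3 - <<'E'
from h import *
for n in('top','side'):
    im,d=manip.camera(n)
    c=im[180:300,320:440] if n=='top' else im[230:380,250:400]
    save(cv2.resize(c,None,fx=4,fy=4),n+'1.png')
print(manip.read_state()['eef_pos'])
E
```

```text
clock: 2.98
eef_pos: [481.7, -122.3, 124.7]
eef_rot: [3.141, -0.002, 3.106]
wrist_force: [0.5, 0.1, 0.7]
finger_gap: 37.9
[ 482.69659583 -122.47474028  126.59066739]
```

View pics/side1.png

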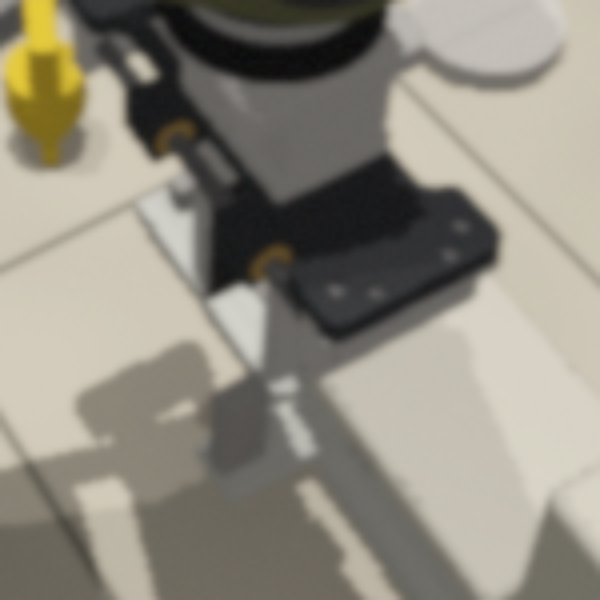

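The gripper hangs above the tab (tab at crop (240,430)); descending.

```bash
python3 -m inch '{"grip":[-0.2,-0.2,-0.2,-0.8,-0.8,-0.8],"travel":[[0,0,-3],[0,0,-6],[0,0,-8.5],[0,0,-8.5],[0,0,-8.5],[0,0,-8.5]],"turn":[[0,0,0],[0,0,0],[0,0,0],[0,0,0],[0,0,0],[0,0,0]]}' 30
```

```text
clock: 3.82
eef_pos: [483.5, -122.4, 43.0]
eef_rot: [-3.141, 0.004, 3.106]
wrist_force: [-0.3, 2.4, 6.2]
finger_gap: 11.9
```

```bash
python3 -m inch '{"grip":[-0.8,-0.8,-0.8,-0.8,-0.8,-0.8,-0.8,-0.8],"travel":[[0,1,0],[0,2,0],[0.1,3,0],[0.15,4.2,0],[0.2,5.4,0],[0.25,6.6,0],[0.3,7.8,0],[0.3,8.6,0]],"turn":[[0,0,0],[0,0,0],[0,0,0],[0,0,0],[0,0,0],[0,0,0],[0,0,0],[0,0,0]]}' 40
```

```text
clock: 4.82
eef_pos: [486.7, -36.3, 43.1]
eef_rot: [-3.14, 0.005, 3.106]
wrist_force: [4.0, -6.5, -11.0]
finger_gap: 11.6
```

```bash
python3 -m inch '{"grip":[-0.8,-0.8,-0.8,-0.8],"travel":[[0,0.5,0],[0.03,1,0],[0.05,1.5,0],[0.05,2,0]],"turn":[[0,0,0],[0,0,0],[0,0,0],[0,0,0]]}'
```

```text
clock: 5.32
eef_pos: [487.2, -21.7, 43.1]
eef_rot: [-3.13, 0.005, 3.108]
wrist_force: [0.2, -79.8, -14.0]
finger_gap: 11.9
```

```bash
python3 -m inch '{"grip":[-0.8,-0.2,-0.2,-0.2,-0.2,-0.2,-0.2],"travel":[[0,0.1,0],[0,0.1,0],[0,0.1,0],[0,0.1,3],[0,0.1,8],[2,6,14],[2,12,16]],"turn":[[0,0,0],[0,0,0],[0,0,0],[0,0,0],[0,0,0],[0,0,0],[0,0,0]]}'; python3 - <<'E'
from h import *
for n in('top','side'):
    im,d=manip.camera(n); np.save('d_'+n,pts(n,d))
    c=im[180:300,230:430] if n=='top' else im[180:380,200:420]
    save(cv2.resize(c,None,fx=3,fy=3),n+'2.png')
    for l in('port','tab_grip','cartridge'):
        print(n,l,[( [int(x) for x in r['bbox']],round(r['p'],2)) for r in manip.look_for(n,l)][:4])
E
```

```text
clock: 6.2
eef_pos: [506.5, 79.2, 196.2]
eef_rot: [-3.131, 0.009, 3.106]
wrist_force: [1.3, -0.3, -1.0]
finger_gap: 37.5
top port [([342, 258, 348, 263], 0.47), ([255, 136, 282, 167], 0.4)]
top tab_grip [([341, 256, 351, 262], 0.42)]
top cartridge [([230, 194, 246, 208], 0.83), ([242, 233, 261, 253], 0.7), ([262, 194, 277, 213], 0.61)]
side port [([271, 261, 342, 315], 0.75), ([210, 183, 229, 214], 0.49)]
side tab_grip [([273, 259, 345, 313], 0.76), ([323, 172, 351, 212], 0.75)]
side cartridge [([230, 198, 251, 232], 0.89), ([251, 227, 273, 270], 0.66), ([273, 189, 277, 211], 0.49), ([211, 181, 230, 212], 0.16)]
```

View pics/top2.png

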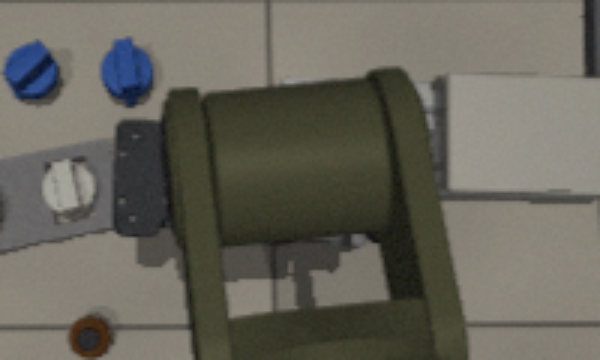

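View pics/side2.png

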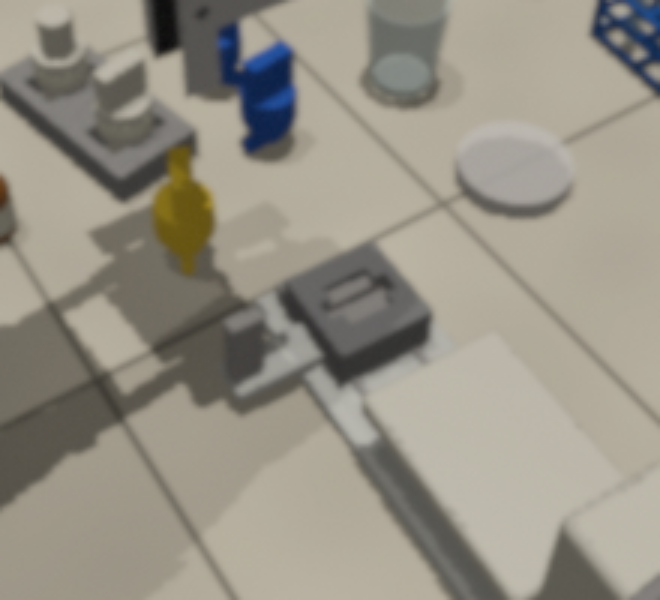

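```bash
python3 -m inch '{"grip":[-0.2,-0.2,-0.2,-0.2,-0.2],"travel":[[0.5,5,0],[1,10,0],[1.5,13.2,-4],[1.5,13.2,-7],[1.5,13.2,-7]],"turn":[[0,0,5],[0,0,10],[0,0,14],[0,0,14],[0,0,14]]}' 30; python3 - <<'E'
from h import *
for n in('top','side'):
    im,d=manip.camera(n); np.save('d_'+n,pts(n,d))
    c=im[180:300,200:400] if n=='top' else im[150:350,190:410]
    save(cv2.resize(c,None,fx=3,fy=3),n+'3.png')
s=manip.read_state();print(s['eef_pos'],s['eef_rot'],s['clock'])
for n in('top','side'):
    q=np.load(f'd_{n}.npy').reshape(-1,3)
    m=(q[:,2]>41)&(q[:,2]<51)&(q[:,0]>525)&(q[:,0]<625)&(q[:,1]<20)&(q[:,1]>-75)
    print(n,'block',m.sum(),cv2.minAreaRect(q[m][:,:2].astype(np.float32)), np.median(q[m][:,2]))
    m=(q[:,2]>71)&(q[:,2]<85)&(q[:,0]>455)&(q[:,0]<520)&(q[:,1]<10)&(q[:,1]>-55)
    if m.sum()>5: print(n,'tab',m.sum(),cv2.minAreaRect(q[m][:,:2].astype(np.float32)))
E
```

```text
clock: 7.22
eef_pos: [519.5, 208.3, 120.6]
eef_rot: [-3.129, -0.001, -2.933]
wrist_force: [-0.3, 1.1, 0.1]
finger_gap: 37.3
[520.95887897 208.57816399 123.65530801] [-3.12998416  0.00465164 -2.9336547 ] 7.325
top block 586 ((567.9330444335938, -25.431011199951172), (69.67061614990234, 70.08285522460938), 88.2769546508789) 45.6822204661853
top tab 57 ((483.2305908203125, -21.505022048950195), (12.108414649963379, 21.839351654052734), 88.97954559326172)
side block 916 ((571.8705444335938, -26.164260864257812), (72.61356353759766, 71.93878936767578), 87.53895568847656) 46.566024657150024
side tab 103 ((486.0327453613281, -23.493663787841797), (13.869478225708008, 24.835607528686523), 88.56153869628906)
```

View pics/top3.png

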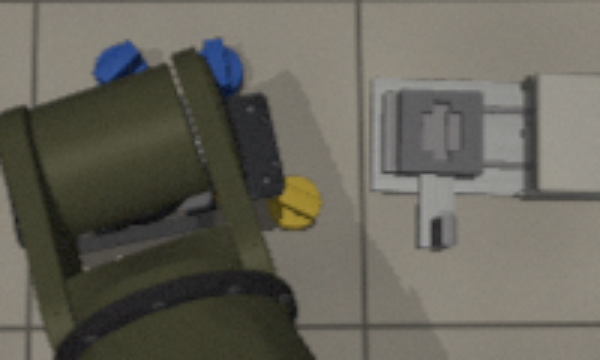

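View pics/side3.png

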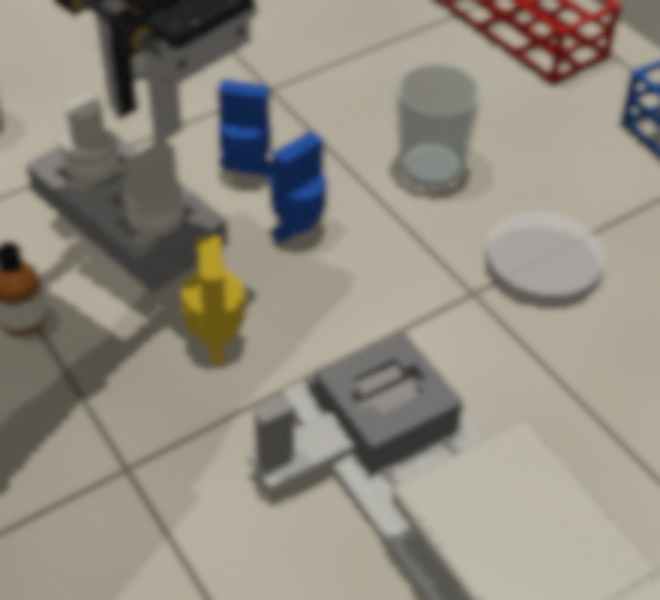

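Candidates in top0 picture: white wing (253,242), white round knob (221,249), blue wings (240,204) and (272,204), yellow (298,247); the white one with the flat wing at (253,242) is the choice, and the fingers are over it at side-crop (155,165).

```bash
python3 -m inch '{"grip":[-0.2,-0.2,-0.2,-0.2],"travel":[[0.1,0.25,-2],[0.1,0.25,-4.5],[0.1,0.25,-6.2],[0.1,0.25,-6.2]],"turn":[[0.6,0.4,0],[0.6,0.4,0],[0.6,0.4,0],[0.6,0.4,0]]}'; python3 - <<'E'
from h import *
im,d=manip.camera('side'); save(cv2.resize(im[150:290,170:330],None,fx=4,fy=4),'side4.png')
s=manip.read_state();print(s['eef_pos'],s['eef_rot'],s['wrist_force'])
E
```

```text
clock: 7.82
eef_pos: [521.5, 210.8, 60.6]
eef_rot: [3.142, -0.002, -2.934]
wrist_force: [-0.4, -0.0, 1.3]
finger_gap: 37.2
[522.05367884 210.9770513   61.65158419] [ 3.14142823e+00 -3.30142104e-04 -2.93391612e+00] [ 0.51579245 -0.23367268 -0.51027863]
```

View pics/side4.png

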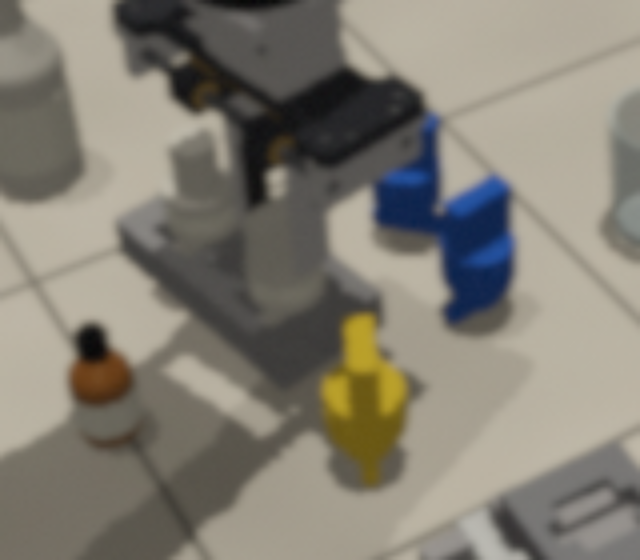

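The wing stands between the fingers (crop (275,185)); closing.

```bash
python3 -m inch '{"grip":[-0.9,-0.9,-0.9,-0.9,-0.9,-0.9],"travel":[[0,0,0],[0,0,0],[0,0,0],[0,0,0.5],[0,0,2],[0,0,4]],"turn":[[0,0,0],[0,0,0],[0,0,0],[0,0,0],[0,0,0],[0,0,0]]}' 40
```

```text
clock: 8.62
eef_pos: [522.0, 210.9, 102.8]
eef_rot: [3.142, -0.001, -2.934]
wrist_force: [0.4, -0.5, -1.2]
finger_gap: 15.6
```

```bash
python3 -m inch '{"grip":[-0.9,-0.9,-0.9,-0.9,-0.9,-0.9,-0.9,-0.9,-0.9],"travel":[[0,0,4],[0,0,7],[1,-5,7],[2,-10,7],[3,-15,7],[4,-20,7],[4.76,-23.56,7],[4.76,-23.56,3.5],[4.76,-23.56,3.5]],"turn":[[0,0,0],[0,0,0],[0,0,-3],[0,0,-6],[0,0,-9],[0,0,-12],[0,0,-13.8],[0,0,-13.8],[0,0,-13.8]]}'; python3 - <<'E'
from h import *
for n in('top','side'):
    im,d=manip.camera(n); np.save('d_'+n,pts(n,d))
    c=im[180:300,230:430] if n=='top' else im[200:350,230:390]
    save(cv2.resize(c,None,fx=3+(n=='side'),fy=3+(n=='side')),n+'5.png')
s=manip.read_state();print(s['eef_pos'],s['eef_rot'],s['wrist_force'])
E
```

```text
clock: 9.75
eef_pos: [568.5, -24.9, 136.8]
eef_rot: [3.141, -0.004, 3.108]
wrist_force: [0.5, 0.2, 0.1]
finger_gap: 15.6
[569.89162269 -24.43403626 139.25110511] [-3.14151427e+00  3.37809166e-04  3.10891214e+00] [-0.77139854 -0.21796991 -0.51972051]
```

View pics/side5.png

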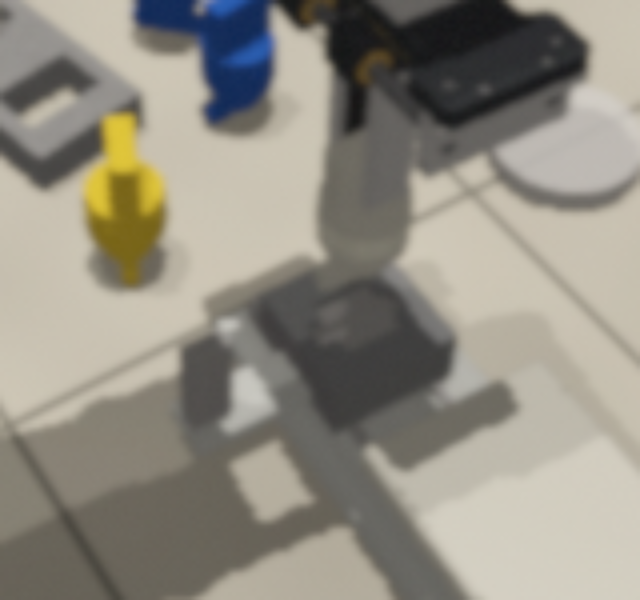

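View pics/top5.png

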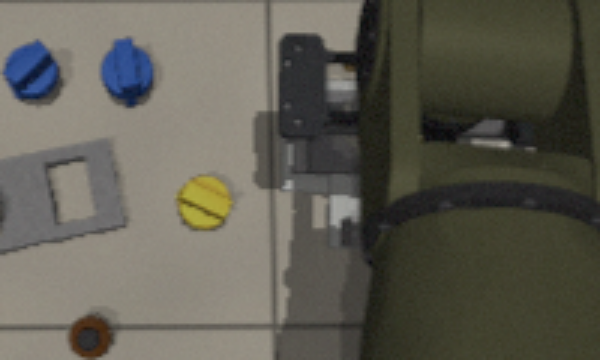

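```bash
python3 - <<'E'
import numpy as np
from scipy.optimize import least_squares
q=np.load('d_side.npy').reshape(-1,3)
for lo,hi,r in((108,118,22),(118,130,22),(95,103,15)):
    m=(q[:,2]>lo)&(q[:,2]<hi)&(abs(q[:,0]-570)<32)&(abs(q[:,1]+24.5)<32)
    p=q[m]; f=lambda c:np.hypot(p[:,0]-c[0],p[:,1]-c[1])-r
    s=least_squares(f,[570,-24],loss='soft_l1'); print(lo,m.sum(),s.x,np.std(s.fun))
E
```

```text
108 79 [571.61387233 -25.63430412] 0.7073000529358411
118 111 [571.57388521 -25.61014223] 0.8326237249679683
95 11 [570.93352    -25.29326029] 1.9558411562368738
```

```bash
python3 -m inch '{"grip":[-0.9,-0.9,-0.9,-0.9,-0.9],"travel":[[0,-0.05,-2],[0,-0.05,-3],[0,-0.05,-3.5],[0,-0.05,-4],[0,-0.05,-4]],"turn":[[0,0,0],[0,0,0],[0,0,0],[0,0,0],[0,0,0]]}'
```

```text
clock: 10.48
eef_pos: [569.9, -24.9, 99.3]
eef_rot: [-3.142, 0.0, 3.109]
wrist_force: [0.0, 0.0, 0.1]
finger_gap: 15.8
```

```bash
python3 -m inch '{"grip":[-0.9,-0.9,-0.9,-0.9],"travel":[[0,0,-0.5],[0,0,-0.9],[0,0,-0.9],[0,0,-0.9]],"turn":[[0,0,0],[0,0,0],[0,0,0],[0,0,0]]}'
```

```text
clock: 10.98
eef_pos: [570.0, -24.9, 90.6]
eef_rot: [-3.141, 0.001, 3.109]
wrist_force: [-0.3, 0.2, 3.1]
finger_gap: 15.8
```

```bash
python3 -m inch '{"grip":[-0.9,-0.9,-0.9,-0.9],"travel":[[0,0,-0.3],[0,0,-0.6],[0,0,-0.75],[0,0,-0.75]],"turn":[[0,0,0],[0,0,0],[0,0,0],[0,0,0]]}' 60
```

```text
clock: 11.48
eef_pos: [570.1, -24.9, 83.2]
eef_rot: [-3.141, 0.001, 3.109]
wrist_force: [-2.0, 0.3, 6.5]
finger_gap: 15.6
```

```bash
python3 -m inch '{"grip":[-0.9,-0.9,-0.9,-0.9,-0.9,-0.9],"travel":[[0,0,-0.03],[0,0,-0.03],[0,0,-0.03],[0,0,-0.03],[0,0,-0.03],[0,0,-0.03]],"turn":[[0,0,-8],[0,0,-16],[0,0,-24],[0,0,-32],[0,0,-40],[0,0,-45]]}'; python3 -c "
from h import *
s=manip.read_state();print(s['eef_pos'],s['eef_rot'],s['wrist_force'],s['moment'],s['joints'])"
```

```text
clock: 12.22
eef_pos: [570.4, -25.3, 83.2]
eef_rot: [-3.141, 0.002, 2.32]
wrist_force: [-1.9, -2.5, 5.9]
finger_gap: 15.6
[570.37333051 -25.34846371  83.21736157] [-3.14149999e+00  2.03853445e-03  2.32000883e+00] [-1.91959946 -2.51466854  5.92448179] [-0.6746598   0.36960339  0.09570343] [-0.10789474  0.47184511  1.58497301 -0.00158972  1.08329468 -0.85636353]
```

```bash
python3 -m inch '{"grip":[-0.9,-0.9,-0.9,-0.9,-0.9,-0.9,-0.9,-0.9],"travel":[[0,0.03,-0.05],[0,0.03,-0.05],[0,0.03,-0.05],[0,0.03,-0.05],[0,0.03,-0.05],[0,0.03,-0.05],[0,0.03,-0.05],[0,0.03,-0.05]],"turn":[[0,0,-8],[0,0,-16],[0,0,-24],[0,0,-32],[0,0,-40],[0,0,-47],[0,0,-50],[0,0,-50]]}'; python3 - <<'E'
from h import *
s=manip.read_state();print(s['eef_pos'],s['eef_rot'],s['wrist_force'],s['moment'],s['joints'][5])
for n in('top','side'):
    im,d=manip.camera(n); np.save('d_'+n,pts(n,d))
    c=im[180:300,270:430] if n=='top' else im[200:350,230:390]
    save(cv2.resize(c,None,fx=4,fy=4),n+'6.png')
E
```

```text
clock: 13.22
eef_pos: [569.7, -25.5, 82.6]
eef_rot: [-3.14, 0.003, 1.447]
wrist_force: [-5.3, -2.3, 7.6]
finger_gap: 15.7
[569.74124638 -25.48936795  82.60516736] [-3.13992327e+00  2.95880612e-03  1.44673152e+00] [-5.34157987 -2.32965418  7.55795347] [-0.749949    1.46380802  0.04965187] 0.0180805016353483
```

View pics/side6.png

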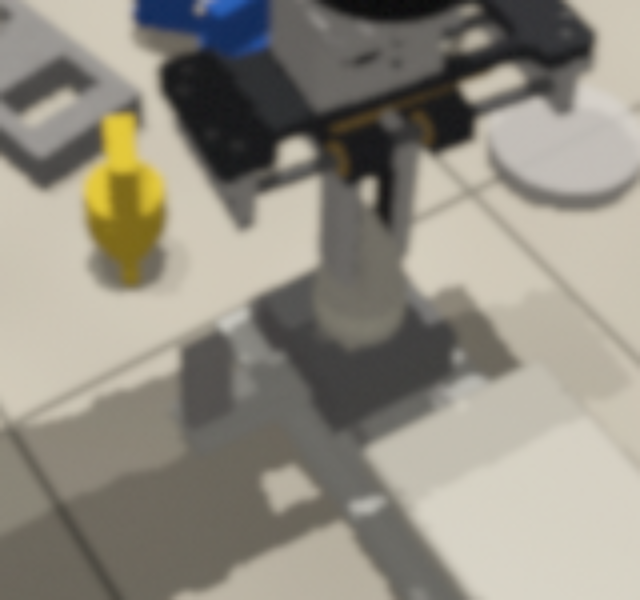

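View pics/top6.png

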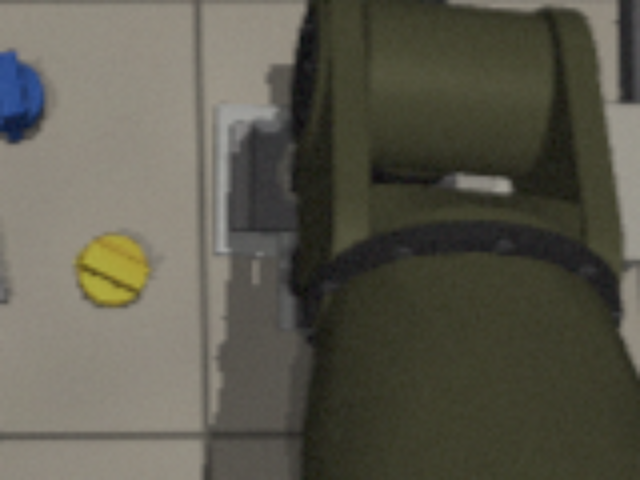

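```bash
python3 -m inch '{"grip":[-0.9,-0.9,-0.9,-0.9],"travel":[[0,0,-0.05],[0,0,-0.05],[0,0,-0.05],[0,0,-0.05]],"turn":[[0,0,-2],[0,0,-3],[0,0,-3],[0,0,-3]]}'; python3 - <<'E'
from h import *
for i in range(4):
    s=manip.read_state();print(s['eef_pos'],s['eef_rot'],s['wrist_force'],s['moment'],s['effort'][5]); d=manip.camera('side')[1]
q=pts('side',d).reshape(-1,3)
from scipy.optimize import least_squares
for lo,hi in((52,62),(62,76)):
    m=(q[:,2]>lo)&(q[:,2]<hi)&(abs(q[:,0]-570)<30)&(abs(q[:,1]+24.5)<30)
    p=q[m]; f=lambda c:np.hypot(p[:,0]-c[0],p[:,1]-c[1])-22
    s=least_squares(f,[570,-24],loss='soft_l1'); print(lo,m.sum(),s.x,np.std(s.fun))
# block right corner / tab
m=(q[:,2]>71)&(q[:,2]<85)&(q[:,0]>455)&(q[:,0]<515)&(q[:,1]<10)&(q[:,1]>-55)
print('tab',m.sum(),cv2.minAreaRect(q[m][:,:2].astype(np.float32)))
E
```

```text
clock: 13.82
eef_pos: [569.6, -25.6, 82.2]
eef_rot: [-3.14, 0.004, 1.396]
wrist_force: [-3.2, -1.4, 7.6]
finger_gap: 15.9
[569.56733472 -25.63878594  82.22627645] [-3.13958242  0.00353765  1.39589462] [-3.20137727 -1.35252349  7.60217644] [-0.31448609  0.97585967  0.53874633] 0.5361156910657883
[569.57888222 -25.67431921  82.24118341] [-3.13961125  0.00352869  1.3959089 ] [-3.45982531 -0.41611526  7.82473584] [-0.23708312  0.92113813  0.51508067] 0.5319198779761791
[569.5442639  -25.62622274  82.22173067] [-3.13954218  0.00353942  1.3959186 ] [-3.31714184 -1.12359604  6.49822767] [-0.24622189  0.93451027  0.50086114] 0.5310512892901897
[569.54332275 -25.64945373  82.22582608] [-3.1395162   0.00352987  1.39591044] [-2.69015505 -0.35906276  7.39846329] [-0.26031657  0.9091595   0.48602086] 0.5308087170124054
52 69 [571.8282835  -26.60111725] 0.6636607005430801
62 106 [572.05223358 -26.51193924] 0.738970981807077
tab 100 ((486.0869445800781, -24.133678436279297), (12.345985412597656, 24.414064407348633), 85.95753479003906)
```

```bash
python3 - <<'E'
from h import *
s=manip.read_state();print(s['clock'],s['finger_gap'],np.abs(s['qd']).max()); print(manip.sign_off())
E
```

```text
14.025 15.712199668369703 0.0004715789461718799
the job is handed in; nothing more can be done
None
```

The job is handed in at 14.0 s of the 67 s allowed. I slid the carriage out until it met its end stop. I then took the white wing-grip cartridge from the stand, set its key bar in the port's slot, pushed it down and twisted it clockwise to the stop. It is still gripped (60 N commanded).

- **Carriage:** The pull met the stop with a force of 80 N. Its tab read y = -23.5 mm in the side camera after release and -24.1 mm at the end, which is within camera noise.
- **Depth:** The underside is about 23.4 mm below the mouth, which puts the plunger at about 9.4 mm. This is slightly past the suggested 8 to 9 mm, but short of the 10 mm bottom. The upward force of about 7.5 N fits that depth.
- **Turn:** The tool turned about 98°. The moment rose from 0.05 N m at 95° to about 0.5 N m, which I take as the rotor's stop. The key bar should then be about 8° (0.14 rad) from square.
- **Position:** The side camera puts the cartridge's axis within about 1 mm of the port. The gripper is vertical to 0.004 rad and the arm was at rest.
- **Disagreement:** The top and side cameras differed by 3 to 4 mm in absolute position. I worked from relative distances and from where the fingers met the tab.
- **Not checked directly:** I could not read the plunger and rotor values; they come from the tool pose and forces. The top view of the port was hidden by the arm at the end. I did not re-measure the other things on the bench at the end; no move was aimed at them and no unexpected contact force showed.

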